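Carton into the push-latch drawer

ROBOT

A 7-joint arm with a two-finger parallel gripper is mounted at the origin on a cart in front of the work surface, level with it; the furniture and walls round the work are solid. World frame = base frame: x ahead of the robot, y to its left, z up, the work surface at z = 0. Lengths are in m, angles in degrees, forces in N, time in s.
With the tool pointing down it reaches from about 0.425 to 0.875 m from the base axis. Payload 4.7 kg.
Tool frame: the origin (TCP) lies between the finger pads; the fingertips stand 17 mm ahead of it and the grasp point (between the pads) lies 2 mm behind it; z points along the fingers, y is the line along which they close (so a half turn about z gives the same grasp; the last joint's range is limited). The gripper opens to 87 mm and grips with 3 to 60 N. Pads are 19 mm wide; open, the fingers measure 117 mm over their backs; the gripper's body (75 mm by 190 mm) begins 51 mm behind the grasp point.
Start: joints at [73.917, 18.392, -4.016, 83.108, 1.295, 78.541, -3.26], TCP at [0.189, -0.622, 0.24] pointing down, gripper open.
Joint ranges: [-163.93, 163.93], [-17.29, 119.83], [-79.2, 71.16], [3.27, 140.29], [-89.18, 269.18], [5.43, 117.66], [-154.24, 154.24]. Speed limits (degrees/s): [147.25, 147.25, 180, 180, 180, 180, 180].

INTERFACE

Orientations are given as [roll, pitch, yaw] about the fixed x, y, z axes, in that order (R = Rz(yaw) Ry(pitch) Rx(roll)).
In Python, from cell import env, cams gives the robot as it stands.
- The arm moves only by the shell command python3 -m pendant 'ROWS' [FORCE]. ROWS is JSON, a list of rows, each an object of numbers: "tx", "ty", "tz": the shift along the tool's x, y, z each as a share of 0.05 m, from -1 to 1; "spin": the turn about the tool's z as a share of 4 degrees, from -1 to 1; "claw": the closure, from 0 (fully open) to 1 (shut). A call has 1 to 10 rows; each row shifts and turns the commanded pose from where the row before left it, along the tool's axes as they then stand; what a row does not reach is not made up. A row lasts 1/8 s, in which the tool goes at most 62.5 mm and 10.7 degrees, less where a joint would pass 70% of its speed; a pose out of reach is approached as far as the arm can. A call with a number of a shift or a turn outside -1 to 1 is refused whole. A call with a gripper value outside its range is refused whole. The fingers move at their own pace and stop on an object; FORCE is the grip in N (left out, the last holds). Time passes only in rows, so rows that do not move let the fingers close. It gives the time, the measured TCP pose, the force, the opening and the grip force at its end, in the units of the state.
- env.get_obs(): the state, without advancing time (a new reading comes with each control period).
- cams.read_camera(name): name is "scene" or "top" or "wrist"; returns the picture (420x560x3 uint8, red, green, blue); there is no depth.
- cams.camera_info(name): a dict with "fx", "fy", "cx", "cy" (pixels), "k1" (the pictures are not rectified: a ray, as slopes to the right and down, at radius r is drawn at 1 + k1 r^2 times it, then the intrinsics apply), "rvec" (rotation vector, rad) and "tvec" (3), from world to camera coordinates, as OpenCV has them. Camera axes: x right, y down, z forward; pixel columns grow to the right and rows downward; lengths in m; the calibration is good to about 2 mm. A picture is of the moment at which its call begins: read the wrist's pose just before it. camera_info takes no time and is no camera call; for the wrist camera it gives the pose at the moment of the call.
- env.sign_off(): hands the job in; it is judged then, once.
The state is a dict: "time_s": time; "qpos": joint angles; "joint_velocities": joint speeds; "effort": joint torques, N m; "tool_pos": TCP position; "tool_rot": TCP orientation; "force": force on the tool from outside, world axes, zero at the start; "wrist_torque": the same for the moment, N m; "grip_width": finger opening in m; "grasp_force": force on a finger pad.
Only numpy, scipy, OpenCV 4.12 (cv2) and the standard library are available. Lean on these libraries where they do the work, as an engineer would, in place of code of your own. Each camera call takes 0.05 s, during which the arm holds its last target. There are 200 camera calls.

TASK

Put the small carton standing into the left-hand of the two drawers, and leave both drawers latched shut. The drawers have no handles: pressing a front fully in and letting go springs a shut drawer out and latches an open one, and either may be out or shut to begin with, so look before and after you press. The carton stands wedged between a tin and a tub, where only its broad sides can be held, but in the drawer only its two narrow end faces leave room for fingers: so first set it down standing on the open worktop, at least a hand's breadth away from where it was, and let go of it to take it again, and leave everything else standing where it is.

Things in the scene. Friction and masses are not known exactly. Their poses are not given: they have to be found in the camera images.
- carton: Small plain brown card carton, 40 (its x) by 58 (its y) by 64 mm high, 0.08 to 0.17 kg. Its broad sides (58 mm wide, with a pale panel) face its +x and -x; its narrow ends face +y and -y, where at the start the tin (-y end) and the tub (+y end) stand 6 to 13 mm off. Origin: centre of its underside. It fits a drawer only with its y along the drawer's x.
- unit_1: One of two like white drawer units, fixed, 150 mm deep (x), 74 mm wide (y), 88 mm high, with one light-wood drawer. Origin: centre of its underside on the worktop; its front looks along its own -x, towards the robot; the drawer comes out along its own -x. It is at the left (larger y) or at the right.
- unit_1_front (a point): Outer face of unit 1's drawer's front (moves with the drawer), mid-width, 42 mm above the worktop; axes as the unit's. Plain wooden plate 10 mm thick, 72 mm wide, 4 to 82 mm above the worktop; press it near this point, level, along the unit's +x. Shut, it stands 23 mm ahead of the unit's body, 98 mm from the unit's origin; 12 mm of that is press room.
- unit_1_slot (a point): Floor of unit 1's drawer (moves with it): mid-width, 75 mm behind the front's outer face, 17 mm above the worktop; axes as the unit's (+x to the back). Inside 52 mm wide (y), from x = -65 (front) to +61 mm (back wall); side walls 4 mm thick, 56 mm high over the floor, front 65 mm. Fully out, x = -65 to +58 mm lies open above, the rest is under the unit's top.
- unit_1_drawer (a joint): Slide of this unit's drawer: spring (3 N shut, 2 N out; short peaks to 12 N when pushed fast) and push-push latch. Pressed fully in (stop 12 mm past shut; 10 mm is enough) and let go, a shut drawer springs right out by itself in 0.6 s, one that was out stays shut; pressed too little, it goes back as it was. 0 = latched shut, 0.110 m = fully out, -0.012 = inner stop. Wait 0.5 s before judging.
- unit_2: One of two like white drawer units, fixed, 150 mm deep (x), 74 mm wide (y), 88 mm high, with one light-wood drawer. Origin: centre of its underside on the worktop; its front looks along its own -x, towards the robot; the drawer comes out along its own -x. It is at the left (larger y) or at the right. A spice jar stands on it.
- unit_2_front (a point): Outer face of unit 2's drawer's front (moves with the drawer), mid-width, 42 mm above the worktop; axes as the unit's. Plain wooden plate 10 mm thick, 72 mm wide, 4 to 82 mm above the worktop; press it near this point, level, along the unit's +x. Shut, it stands 23 mm ahead of the unit's body, 98 mm from the unit's origin; 12 mm of that is press room.
- unit_2_slot (a point): Floor of unit 2's drawer (moves with it): mid-width, 75 mm behind the front's outer face, 17 mm above the worktop; axes as the unit's (+x to the back). Inside 52 mm wide (y), from x = -65 (front) to +61 mm (back wall); side walls 4 mm thick, 56 mm high over the floor, front 65 mm. Fully out, x = -65 to +58 mm lies open above, the rest is under the unit's top.
- unit_2_drawer (a joint): Slide of this unit's drawer: spring (3 N shut, 2 N out; short peaks to 12 N when pushed fast) and push-push latch. Pressed fully in (stop 12 mm past shut; 10 mm is enough) and let go, a shut drawer springs right out by itself in 0.6 s, one that was out stays shut; pressed too little, it goes back as it was. 0 = latched shut, 0.110 m = fully out, -0.012 = inner stop. Wait 0.5 s before judging.
- tin: Food tin, 58 mm across, 72 mm high, loose, close to the carton. Origin: centre of its underside. Must stay where it stands.
- yoghurt_tub: Yoghurt tub, 72 mm across, 71 mm high, loose, close to the carton's other end. Origin: centre of its underside. Must stay where it stands.
- can: Drinks can, 66 mm across, 115 mm high, loose, on the the worktop some way from the carton. Origin: centre of its underside. Must stay where it stands.
- shaker: Glass shaker, 44 mm across, 90 mm high, loose, between the two drawers. Origin: centre of its underside. Must stay where it stands.
- candle: Tea light, 38 mm across, 15 mm high, loose, in the open part of the worktop. Origin: centre of its underside. Must stay where it stands.
- spice_jar: Spice jar, 45 mm across, 106 mm high, loose, on top of unit 2 at its back (its underside is 88 mm above the worktop). Origin: centre of its underside. Must stay where it stands.
There are look-alikes about, which are no part of the job. What is shaped like the carton but blue is not meant.

How it is judged:
By the outcome, as a careful person would: the job done as asked, in the order asked, and still so for the second after the job is handed in, with the robot touching nothing.
It also fails if it takes over 72 s, if anything falls off the work surface, if the arm or the gripper's body presses on something with over 40 N, if the wrist force passes 120 N, or if a joint passes its speed limit or range.

## Working session

There is one attempt and no reset: what is moved stays moved. The work goes in short steps, Python scripts to look and compute and a shell command to move; the robot and the scene stay as the last step left them, time stands still between calls to the robot, and variables do not carry over. Pictures are saved under pics/ and viewed, at most 13 in all, crops included, and the job is handed in when it is done.

```bash
ls; mkdir -p pics
cat > h.py <<'E'
import numpy as np, cv2
from cell import env, cams
def snap(n,f=None):
    ci=cams.camera_info(n); im=cams.read_camera(n)
    if f: cv2.imwrite('pics/'+f,im[:,:,::-1])
    return im,ci
def ray(ci,u,v):
    x=(u-ci['cx'])/ci['fx'];y=(v-ci['cy'])/ci['fy'];a,b=x,y
    for _ in range(20):
        s=1+ci['k1']*(a*a+b*b);a,b=x/s,y/s
    R=cv2.Rodrigues(np.array(ci['rvec'],float))[0];t=np.array(ci['tvec'],float).ravel()
    return -R.T@t, R.T@np.array([a,b,1.])
def at(ci,u,v,z=0.):
    c,d=ray(ci,u,v); return (c+d*(z-c[2])/d[2])
def proj(ci,p):
    R=cv2.Rodrigues(np.array(ci['rvec'],float))[0];t=np.array(ci['tvec'],float).ravel()
    q=R@np.array(p,float)+t;a,b=q[:2]/q[2];s=1+ci['k1']*(a*a+b*b)
    return np.array([ci['fx']*a*s+ci['cx'],ci['fy']*b*s+ci['cy']])
E
python3 - <<'E'
from h import *
a,_=snap('scene');b,ci=snap('top')
cv2.imwrite('pics/a.png',a[:,:,::-1]);cv2.imwrite('pics/b.png',b[:,:,::-1])
o=env.get_obs();print(o)
for n in('scene','top'):
  c=cams.camera_info(n);print(n,c['fx'],c['k1'],ray(c,280,210))
E
```

```text
pics
{'time_s': 0.1, 'qpos': array([73.91453211, 18.43399044, -4.01421087, 83.16876793,  1.29588141,
       78.53959526, -3.2608541 ]), 'joint_velocities': array([-0.08666513, -0.07852778, -0.04504303, -0.19230078,  0.05641269,
        0.07073939,  0.06211693]), 'effort': array([-1.17961426e-04, -4.92572021e+01, -4.05913275e-01, -3.13397563e+01,
       -6.43356121e-02,  3.95174848e-02,  6.47553725e-05]), 'tool_pos': array([ 0.18868476, -0.62152584,  0.23857249]), 'tool_rot': array([-1.79902921e+02,  6.72728950e-03,  1.68931556e+01]), 'force': array([-0.45056354,  0.42913584,  0.17248788]), 'wrist_torque': array([-0.04351735,  0.00095333,  0.00426453]), 'grasp_force': 0.0, 'grip_width': 0.08701133595269865}
scene 510.50391187357764 -0.01031708791140519 (array([-0.23749429,  0.83587389,  1.08341075]), array([ 0.52538177, -0.53255229, -0.66364911]))
top 478.65589571110115 -0.11858701712514515 (array([0.47002201, 0.00971148, 1.45779634]), array([ 0.07082559,  0.00593925, -0.99754959]))
```

View pics/a.png

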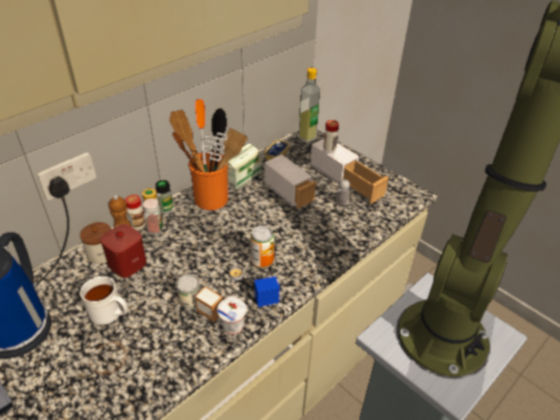

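View pics/b.png

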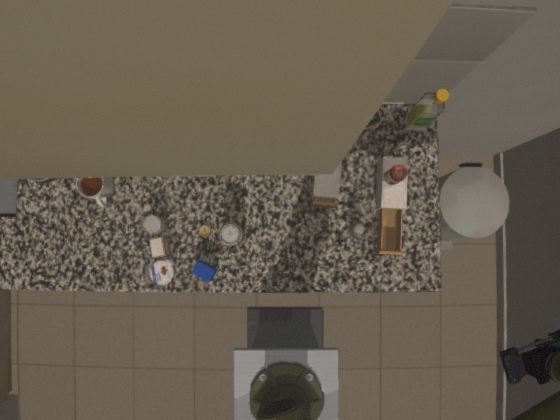

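Scene view: brown carton at (208,300), top view (158,247), between the tin (188,290)/(152,224) and the tub (232,316)/(162,272). Unit 1 (no jar) is the left one, shut, with its front at scene (303,192)/top (325,201). Unit 2 (spice jar) is on the right with its drawer out, top (391,232).
What could be taken for the carton: the blue one at scene (267,291)/top (204,271), the red canister at scene (125,250), and the green-white box at scene (243,165). The brown one between tin and tub matches the description, so I'll check it in a close crop.

Run:
```python
from h import *
a=cv2.imread('pics/a.png');b=cv2.imread('pics/b.png')
A=cv2.resize(a[225:345,160:300],(700,600)[::1],interpolation=cv2.INTER_CUBIC)[:, :]
A=cv2.resize(a[230:340,165:295],(390,330),interpolation=cv2.INTER_CUBIC)
B=cv2.resize(b[200:300,130:260],(390,300),interpolation=cv2.INTER_CUBIC)
C=cv2.resize(b[140:265,290:425],(405,375),interpolation=cv2.INTER_CUBIC)
W=np.zeros((600,800,3),np.uint8);W[:300,:390]=B;W[300:600,:390]=A[:300];W[:375,395:800]=C
cv2.imwrite('pics/c.png',W)
ci=cams.camera_info('top');cs=cams.camera_info('scene')
for n,u,v,z in[('carton',158,245,.064),('tin',152,224,.072),('tub',162,272,.071),('can',231,232,.115),('candle',204,231,.015),('blue',204,271,.064),('shaker',358,229,.09),('u1 front top',325,203,.082),('u1 R',337,203,.082),('u1L',314,203,.082),('u2 fr L',379,253,.082),('u2 fr R',402,254,.082),('jar',398,172,.194)]:
  print(n,at(ci,u,v,z).round(3))
for n,u,v,z in[('carton',208,297,.064),('tin',188,283,.072),('tub',232,307,.071),('can',262,235,.115),('candle',235,272,.015)]:
  print('s',n,at(cs,u,v,z).round(3))
```

```text
carton [0.466 0.375 0.064]
tin [0.527 0.392 0.072]
tub [0.388 0.361 0.071]
can [0.503 0.155 0.115]
candle [0.509 0.248 0.015]
blue [0.391 0.239 0.064]
shaker [ 0.513 -0.206  0.09 ]
u1 front top [ 0.588 -0.112  0.082]
u1 R [ 0.588 -0.147  0.082]
u1L [ 0.588 -0.08   0.082]
u2 fr L [ 0.444 -0.268  0.082]
u2 fr R [ 0.44  -0.335  0.082]
jar [ 0.662 -0.299  0.194]
s carton [0.457 0.381 0.064]
s tin [0.522 0.393 0.072]
s tub [0.387 0.36  0.071]
s can [0.489 0.166 0.115]
s candle [0.508 0.25  0.015]
```

View pics/c.png

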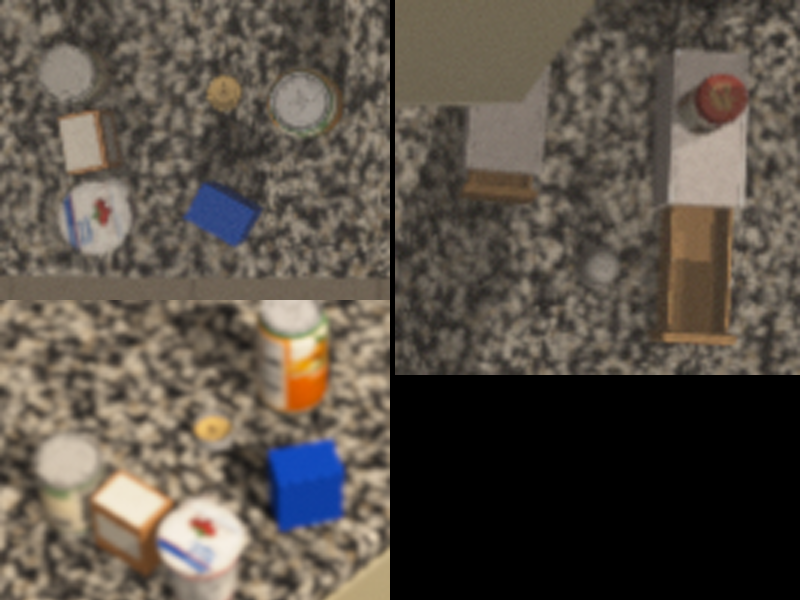

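The crop confirms it: the brown carton with the pale panel, between tin and tub, is the one to take, and the blue one is not. The left drawer (unit 1) is shut and the right one (unit 2) is out and empty. I'll move the wrist to where it can see both drawers.

```bash
python3 -m pendant '[{"spin":1},{"spin":1},{"spin":1},{"spin":1},{"spin":0.22}]'; python3 -m pendant '[{"tx":0.42,"ty":-0.8,"tz":-0.12},{"tx":0.42,"ty":-0.8,"tz":-0.12},{"tx":0.42,"ty":-0.8,"tz":-0.12},{"tx":0.42,"ty":-0.8,"tz":-0.12},{"tx":0.42,"ty":-0.8,"tz":-0.12},{"tx":0.42,"ty":-0.8,"tz":-0.12},{"tx":0.42,"ty":-0.8,"tz":-0.12},{"tx":0.42,"ty":-0.8,"tz":-0.12},{"tx":0.42,"ty":-0.8,"tz":-0.12},{"tx":0.42,"ty":-0.8,"tz":-0.12,"claw":1}]' ; python3 -m pendant '[{"claw":1},{"claw":1}]'
python3 - <<'E'
from h import *
im,ci=snap('wrist','w1.png');print(ray(ci,280,210),ci)
import json;json.dump({k:np.array(v).tolist() for k,v in ci.items()},open('w1.json','w'))
o=env.get_obs();print(o['tool_pos'],o['tool_rot'],o['time_s'],o['grip_width'])
E
```

```text
(array([ 0.2537306 , -0.60268824,  0.38382628]), array([-0.24100897, -0.04765627, -0.9696123 ])) {'fx': 371.4760250549693, 'fy': 371.4760250549693, 'cx': 288.20465315124994, 'cy': 211.51510140283867, 'k1': 0.007335380721348127, 'rvec': array([-2.35573947,  1.74730664,  0.22318129]), 'tvec': array([-0.64950127, -0.02975035,  0.39012558])}
[ 0.18869444 -0.62160633  0.23870769] [-1.79916408e+02  4.59447984e-03  1.68918837e+01] 0.15 0.08691414315617071invalid input at $[0]: expected keys tx, ty, tz, spin, claw
invalid input at $[0]: expected keys tx, ty, tz, spin, claw
invalid input at $[0]: expected keys tx, ty, tz, spin, claw
```

View pics/w1.png

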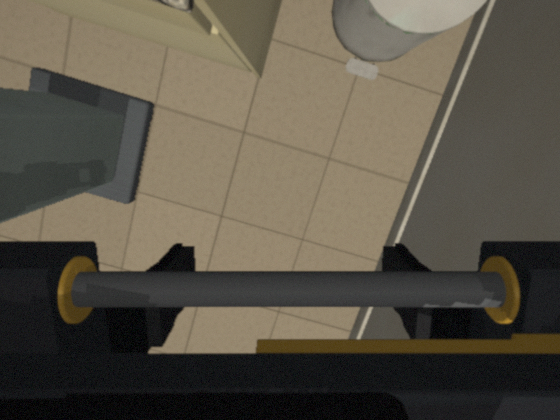

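The rows need all five keys, so nothing moved. The picture shows only the floor, with the fingers at the bottom edge (y≈290), so image up is tool +x. Sending the move again in full.

```bash
python3 -m pendant '[{"tx":0,"ty":0,"tz":0,"spin":1,"claw":0},{"tx":0,"ty":0,"tz":0,"spin":1,"claw":0},{"tx":0,"ty":0,"tz":0,"spin":1,"claw":0},{"tx":0,"ty":0,"tz":0,"spin":1,"claw":0},{"tx":0,"ty":0,"tz":0,"spin":0.22,"claw":0}]'; python3 -m pendant '[{"tx":0.42,"ty":-0.8,"tz":-0.12,"spin":0,"claw":0},{"tx":0.42,"ty":-0.8,"tz":-0.12,"spin":0,"claw":0},{"tx":0.42,"ty":-0.8,"tz":-0.12,"spin":0,"claw":0},{"tx":0.42,"ty":-0.8,"tz":-0.12,"spin":0,"claw":0},{"tx":0.42,"ty":-0.8,"tz":-0.12,"spin":0,"claw":0},{"tx":0.42,"ty":-0.8,"tz":-0.12,"spin":0,"claw":0},{"tx":0.42,"ty":-0.8,"tz":-0.12,"spin":0,"claw":0},{"tx":0.42,"ty":-0.8,"tz":-0.12,"spin":0,"claw":1},{"tx":0.42,"ty":-0.8,"tz":-0.12,"spin":0,"claw":1},{"tx":0,"ty":0,"tz":0,"spin":0,"claw":1}]'
python3 - <<'E'
from h import *
im,ci=snap('wrist','w2.png');print(ray(ci,280,210))
import json;json.dump({k:np.array(v).tolist() for k,v in ci.items()},open('w2.json','w'))
o=env.get_obs();print(o['tool_pos'],o['tool_rot'],o['time_s'],o['grip_width'])
E
```

```text
time_s: 0.78
tool_pos: [0.1888, -0.6218, 0.2392]
tool_rot: [-180.0, 0.0, 0.0]
force: [-0.8, -0.6, -0.4]
grip_width: 0.0869
grasp_force: 0.0
time_s: 2.02
tool_pos: [0.38, -0.2585, 0.2944]
tool_rot: [180.0, -0.1, 0.5]
force: [-0.3, -0.4, -0.4]
grip_width: 0.0648
grasp_force: 0.0
(array([ 0.44761873, -0.25830011,  0.43977523]), array([-0.24319312,  0.01979947, -0.97003584]))
[ 0.37849468 -0.26073481  0.29394004] [ 1.79930340e+02 -1.53930042e-02  2.59232425e-01] 2.075 0.060871769220515605
```

View pics/w2.png

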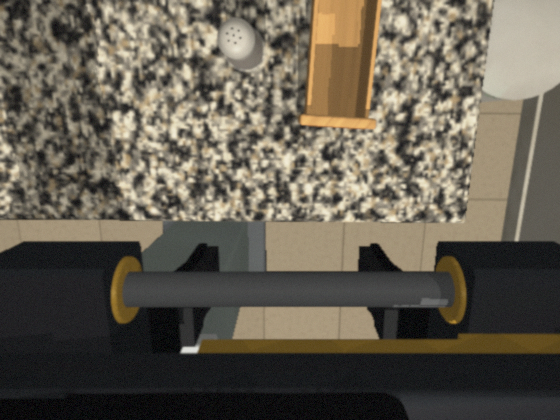

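The right drawer is out and empty. The top of its front plate runs from (301,120) to (376,125), and the shaker is at (237,40). I'll fit the plate by a colour mask.

```bash
cat >> h.py <<'E'
import json
def load(n): return cv2.imread('pics/%s.png'%n)[:,:,::-1],json.load(open(n+'.json'))
def wmask(im,box):
    h=cv2.cvtColor(np.ascontiguousarray(im),cv2.COLOR_RGB2HSV);m=cv2.inRange(h,(8,90,60),(22,255,255))
    k=np.zeros_like(m);x0,y0,x1,y1=box;k[y0:y1,x0:x1]=m[y0:y1,x0:x1]
    n,l,s,c=cv2.connectedComponentsWithStats(k);i=1+np.argmax(s[1:,4]);return (l==i)
def lowedge(m,ci,z):
    """bottom edge of a front plate -> centre, ends, yaw (deg) of unit"""
    us=np.where(m.any(0))[0];P=np.array([at(ci,u,np.where(m[:,u])[0].max()+.5,z) for u in us])
    return P
def fit(P,trim=4):
    Q=P[trim:-trim];a,b=np.polyfit(Q[:,1],Q[:,0],1);yc=(P[0,1]+P[-1,1])/2
    return 'xc %.4f yc %.4f width %.4f yaw %.2f'%(a*yc+b,yc,abs(P[0,1]-P[-1,1]),-np.degrees(np.arctan(a)))
E
python3 - <<'E'
from h import *
im,ci=load('w2');m=wmask(im,(290,0,390,135))
ys,xs=np.where(m);print(xs.min(),xs.max(),ys.max())
mm=m.copy();mm[:113]=0
print('u2',fit(lowedge(mm,ci,.082)))
# rails: side wall outer edges at z .073
for r in(20,50,80,105):
  x=np.where(m[r])[0];p,q=at(ci,x.min(),r,.073),at(ci,x.max()+1,r,.073);print(r,p.round(4),q.round(4),((p+q)/2).round(4))
print('shaker',at(ci,237,37,.09).round(3))
E
```

```text
298 381 129
u2 xc 0.4382 yc -0.3038 width 0.0723 yaw -2.54
20 [ 0.532  -0.2783  0.073 ] [ 0.5324 -0.3403  0.073 ] [ 0.5322 -0.3093  0.073 ]
50 [ 0.507  -0.2761  0.073 ] [ 0.5074 -0.3393  0.073 ] [ 0.5072 -0.3077  0.073 ]
80 [ 0.481  -0.2748  0.073 ] [ 0.4814 -0.3374  0.073 ] [ 0.4812 -0.3061  0.073 ]
105 [ 0.4586 -0.2743  0.073 ] [ 0.459  -0.3369  0.073 ] [ 0.4588 -0.3056  0.073 ]
shaker [ 0.514 -0.214  0.09 ]
```

```bash
python3 -m pendant '[{"tx":0,"ty":0,"tz":0,"spin":0.74,"claw":1},{"tx":0.4,"ty":0.85,"tz":0.3,"spin":0,"claw":1},{"tx":0,"ty":0,"tz":0.9,"spin":0,"claw":1},{"tx":0,"ty":0,"tz":0.9,"spin":0,"claw":1},{"tx":0,"ty":0,"tz":0.9,"spin":0,"claw":1},{"tx":0,"ty":0,"tz":0.9,"spin":0,"claw":1},{"tx":0,"ty":0,"tz":0.88,"spin":0,"claw":1},{"tx":0,"ty":0,"tz":0,"spin":0,"claw":1}]'; python3 -c "
from h import *
o=env.get_obs();print(o['tool_pos'],o['tool_rot'],o['grip_width'])"
```

```text
time_s: 3.08
tool_pos: [0.392, -0.3046, 0.0512]
tool_rot: [-179.7, 0.4, -3.0]
force: [0.5, -0.2, 0.3]
grip_width: 0.0005
grasp_force: 0.0
[ 0.39198656 -0.30460168  0.05118535] [-179.73214805    0.39560911   -3.02905065] 0.0005356003092123944
```

```bash
python3 -m pendant '[{"tx":0.43,"ty":0,"tz":0,"spin":0,"claw":1},{"tx":0.43,"ty":0,"tz":0,"spin":0,"claw":1},{"tx":0.43,"ty":0,"tz":0,"spin":0,"claw":1},{"tx":0.43,"ty":0,"tz":0,"spin":0,"claw":1},{"tx":0.43,"ty":0,"tz":0,"spin":0,"claw":1},{"tx":0.43,"ty":0,"tz":0,"spin":0,"claw":1},{"tx":0.3,"ty":0,"tz":0,"spin":0,"claw":1},{"tx":0,"ty":0,"tz":0,"spin":0,"claw":1}]'; python3 -m pendant '[{"tx":0.1,"ty":0,"tz":0,"spin":0,"claw":1}]'
```

```text
time_s: 4.08
tool_pos: [0.5353, -0.3148, 0.056]
tool_rot: [180.0, 0.4, -3.1]
force: [-1.9, -1.1, -3.7]
grip_width: 0.0006
grasp_force: 1.7
time_s: 4.2
tool_pos: [0.5425, -0.3152, 0.056]
tool_rot: [179.9, 0.1, -3.1]
force: [-3.9, -1.9, -0.7]
grip_width: 0.0007
grasp_force: 1.8
```

```bash
python3 -m pendant '[{"tx":0.08,"ty":0,"tz":0,"spin":0,"claw":1},{"tx":0,"ty":0,"tz":0,"spin":0,"claw":1}]'
```

```text
time_s: 4.45
tool_pos: [0.5485, -0.3151, 0.0557]
tool_rot: [179.9, -0.0, -3.0]
force: [-4.3, -1.2, 0.3]
grip_width: 0.0003
grasp_force: 1.6
```

```bash
python3 -m pendant '[{"tx":0.06,"ty":0,"tz":0,"spin":0,"claw":1},{"tx":0,"ty":0,"tz":0,"spin":0,"claw":1}]'
```

```text
time_s: 4.7
tool_pos: [0.5492, -0.3149, 0.0554]
tool_rot: [179.9, 0.2, -3.0]
force: [-10.5, -0.5, 7.8]
grip_width: 0.0006
grasp_force: 5.0
```

```bash
python3 -m pendant '[{"tx":-0.5,"ty":0,"tz":0,"spin":0,"claw":1},{"tx":-0.9,"ty":0,"tz":0,"spin":0,"claw":1},{"tx":0,"ty":0,"tz":-0.9,"spin":0,"claw":1},{"tx":0,"ty":-0.4,"tz":-1,"spin":0,"claw":1},{"tx":0,"ty":-0.6,"tz":-1,"spin":0,"claw":1},{"tx":0,"ty":-0.6,"tz":-1,"spin":0,"claw":1},{"tx":0,"ty":-0.6,"tz":-1,"spin":0,"claw":1},{"tx":0,"ty":-0.4,"tz":0,"spin":0,"claw":1},{"tx":0,"ty":0,"tz":0,"spin":0,"claw":1}]'
python3 - <<'E'
from h import *
im,ci=snap('wrist','w3.png')
json.dump({k:np.array(v).tolist() for k,v in ci.items()},open('w3.json','w'))
o=env.get_obs();print(o['tool_pos'],o['tool_rot'],o['time_s'],o['grip_width'])
for z,p in((.082,[.588,-.112]),(.082,[.548,-.309])):print(proj(ci,p+[z]))
E
```

```text
time_s: 5.82
tool_pos: [0.4891, -0.1778, 0.3]
tool_rot: [180.0, -0.1, -2.7]
force: [0.2, -0.8, -0.1]
grip_width: 0.0006
grasp_force: 0.0
[ 0.48820388 -0.17955479  0.2988609 ] [ 1.79987057e+02  1.39812686e-02 -2.85239241e+00] 5.875 0.0006154792344594068
[211.9399931  85.7603798]
[423.09132151 119.6172576 ]
```

View pics/w3.png

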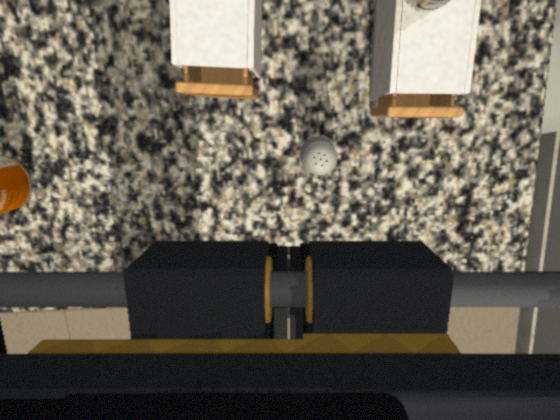

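The right drawer is now shut: its front sits flush at (418,110), 23 mm ahead of the body. The left one is shut too, with its front at (217,90), and the shaker is at (320,155). Measuring the left front, with the right one as the check.

Run:
```python
from h import *
im,ci=load('w3')
for n,b in(('u1',(165,60,275,110)),('u2',(365,85,475,125))):
  m=wmask(im,b);us=np.where(m.any(0))[0];print(n,us.min(),us.max())
  for z in(.004,.082):
    print(z,fit(lowedge(m,ci,z)))
  # plate corners: leftmost/rightmost extents
  for u in (us.min()+1,us.max()-1):
    r=np.where(m[:,u])[0];print(u,r.min(),r.max(),at(ci,u,r.min(),.082).round(4))
  c=int(us.mean());print(im[60:125,c,:].tolist()[::3] if n=='u1' else '')
```

```text
u1 174 258
0.004 xc 0.5823 yc -0.1013 width 0.0937 yaw -6.25
0.082 xc 0.5777 yc -0.1154 width 0.0771 yaw -6.25
175 82 89 [ 0.5929 -0.0782  0.082 ]
257 90 98 [ 0.5823 -0.1535  0.082 ]
[[244, 236, 223], [244, 236, 224], [222, 208, 187], [121, 95, 59], [122, 94, 58], [122, 92, 57], [124, 95, 60], [123, 93, 58], [182, 138, 83], [230, 181, 112], [228, 178, 110], [212, 161, 98], [156, 117, 73], [60, 57, 54], [52, 51, 45], [37, 38, 37], [65, 62, 55], [116, 111, 96], [170, 162, 139], [171, 156, 129], [146, 135, 114], [161, 153, 133]]
u2 371 463
0.004 xc 0.5491 yc -0.3289 width 0.1049 yaw -2.91
0.082 xc 0.5504 yc -0.3029 width 0.0864 yaw -2.91
372 109 115 [ 0.5601 -0.2606  0.082 ]
462 106 113 [ 0.5586 -0.3449  0.082 ]
```

Run:
```python
from h import *
im,ci=load('w3')
h=cv2.cvtColor(np.ascontiguousarray(im),cv2.COLOR_RGB2HSV)
for n,b in(('u1',(165,60,275,110)),('u2',(365,85,475,125))):
  k=np.zeros(h.shape[:2],np.uint8);x0,y0,x1,y1=b
  k[y0:y1,x0:x1]=cv2.inRange(h,(8,90,165),(22,255,255))[y0:y1,x0:x1]
  N,l,s,c=cv2.connectedComponentsWithStats(k);i=1+np.argmax(s[1:,4]);m=l==i
  r=cv2.minAreaRect(np.argwhere(m)[:,::-1].astype(np.float32));bp=cv2.boxPoints(r)
  print(n,s[i],[at(ci,u+.5,v+.5,.082)[:2].round(4).tolist() for u,v in bp]);print(fit(lowedge(m,ci,.082),8))
  # unit body side edges at top z=.088
  w=cv2.inRange(h,(0,0,200),(35,45,255))
  for rr in(10,25,40,55):
    xs=np.where(w[rr,x0-10:x1+10])[0]+x0-10
    if len(xs):print(rr,at(ci,xs.min(),rr,.088)[:2].round(4),at(ci,xs.max()+1,rr,.088)[:2].round(4))
```

```text
u1 [176  82  78  17 843] [[0.5811, -0.0776], [0.5928, -0.0797], [0.5861, -0.1511], [0.5743, -0.1496]]
xc 0.5799 yc -0.1138 width 0.0711 yaw -5.88
10 [ 0.6514 -0.083 ] [ 0.6481 -0.1559]
25 [ 0.6396 -0.0823] [ 0.6362 -0.1551]
40 [ 0.6275 -0.0808] [ 0.6241 -0.1542]
55 [ 0.6152 -0.0801] [ 0.6117 -0.1533]
u2 [388 107  75  11 743] [[0.5607, -0.2761], [0.5573, -0.3455], [0.5481, -0.3461], [0.5516, -0.2762]]
xc 0.5504 yc -0.3106 width 0.0696 yaw -3.58
10 [ 0.6436 -0.2472] [ 0.6384 -0.3522]
25 [ 0.6302 -0.2788] [ 0.6265 -0.3523]
40 [ 0.6181 -0.2782] [ 0.6144 -0.3506]
55 [ 0.6057 -0.2776] [ 0.6021 -0.3498]
```

```bash
python3 -m pendant '[{"tx":0,"ty":0,"tz":0,"spin":0.54,"claw":1},{"tx":0.44,"ty":-0.73,"tz":0.2,"spin":0,"claw":1},{"tx":0.43,"ty":-0.73,"tz":0.5,"spin":0,"claw":1},{"tx":0,"ty":0,"tz":0.8,"spin":0,"claw":1},{"tx":0,"ty":0,"tz":0.8,"spin":0,"claw":1},{"tx":0,"ty":0,"tz":0.8,"spin":0,"claw":1},{"tx":0,"ty":0,"tz":0.8,"spin":0,"claw":1},{"tx":0,"ty":0,"tz":0.8,"spin":0,"claw":1},{"tx":0,"ty":0,"tz":0,"spin":0,"claw":1}]'
```

```text
time_s: 7.0
tool_pos: [0.534, -0.1118, 0.06]
tool_rot: [-179.9, 0.5, -5.2]
force: [0.3, -0.1, 1.1]
grip_width: 0.0002
grasp_force: 0.0
```

```bash
python3 -m pendant '[{"tx":0.3,"ty":0,"tz":0,"spin":0,"claw":1},{"tx":0.3,"ty":0,"tz":0,"spin":0,"claw":1},{"tx":0.2,"ty":0,"tz":0,"spin":0,"claw":1},{"tx":0.1,"ty":0,"tz":0,"spin":0,"claw":1},{"tx":0,"ty":0,"tz":0,"spin":0,"claw":1}]'
```

```text
time_s: 7.62
tool_pos: [0.5817, -0.1155, 0.065]
tool_rot: [180.0, 0.2, -5.1]
force: [-5.9, -0.3, 3.6]
grip_width: 0.0005
grasp_force: 2.8
```

```bash
python3 -m pendant '[{"tx":0.06,"ty":0,"tz":0,"spin":0,"claw":1},{"tx":0,"ty":0,"tz":0,"spin":0,"claw":1}]'
```

```text
time_s: 7.88
tool_pos: [0.582, -0.1154, 0.0649]
tool_rot: [179.9, 0.6, -5.1]
force: [-14.8, 0.5, 11.7]
grip_width: 0.0002
grasp_force: 7.3
```

```bash
python3 -m pendant '[{"tx":-0.6,"ty":0,"tz":0,"spin":0,"claw":1},{"tx":-1,"ty":0,"tz":0,"spin":0,"claw":1},{"tx":-1,"ty":0,"tz":0,"spin":0,"claw":1},{"tx":-0.3,"ty":0,"tz":-0.8,"spin":0,"claw":1},{"tx":0,"ty":0,"tz":-1,"spin":0,"claw":0},{"tx":0,"ty":0,"tz":-1,"spin":0,"claw":0},{"tx":0,"ty":0,"tz":-1,"spin":0,"claw":0},{"tx":0,"ty":0,"tz":-0.9,"spin":0,"claw":0},{"tx":0,"ty":0,"tz":0,"spin":0,"claw":0}]'
python3 - <<'E'
from h import *
im,ci=snap('wrist','w4.png')
json.dump({k:np.array(v).tolist() for k,v in ci.items()},open('w4.json','w'))
for z,p in((.082,[.471,-.106]),(.082,[.581,-.114])):print(proj(ci,p+[z]))
m=wmask(im,(150,0,450,230));ys,xs=np.where(m);print(xs.min(),xs.max(),ys.min(),ys.max())
h=cv2.cvtColor(im,cv2.COLOR_RGB2HSV);k=cv2.inRange(h,(8,90,165),(22,255,255))*m.astype(np.uint8)
for r in(150,130,110,90,70,50,30):
  x=np.where(m[r])[0]
  if len(x): p,q=at(ci,x.min(),r,.073),at(ci,x.max()+1,r,.073);print(r,p[:2].round(4),q[:2].round(4),((p+q)/2)[:2].round(4))
E
```

```text
time_s: 9.0
tool_pos: [0.4443, -0.1027, 0.3046]
tool_rot: [179.8, -0.6, -5.1]
force: [0.7, 0.2, -0.2]
grip_width: 0.0426
grasp_force: 0.0
[288.15981433 161.33698672]
[286.18424067  40.52567205]
249 321 13 161
150 [ 0.4848 -0.0687] [ 0.4785 -0.1388] [ 0.4816 -0.1038]
130 [ 0.5039 -0.0749] [ 0.4985 -0.1352] [ 0.5012 -0.1051]
110 [ 0.5229 -0.0771] [ 0.5175 -0.1376] [ 0.5202 -0.1073]
90 [ 0.5416 -0.0782] [ 0.5362 -0.1389] [ 0.5389 -0.1085]
70 [ 0.5596 -0.0802] [ 0.5542 -0.1411] [ 0.5569 -0.1107]
50 [ 0.5773 -0.0822] [ 0.5719 -0.1424] [ 0.5746 -0.1123]
30 [ 0.5945 -0.0841] [ 0.5892 -0.1436] [ 0.5918 -0.1139]
```

The left drawer sprang fully out: its front edge is at row 161, where predicted, and the slot axis is at about -5.4°. Now to the carton.

```bash
python3 -m pendant '[{"tx":0,"ty":0,"tz":0,"spin":-0.88,"claw":0},{"tx":0,"ty":0,"tz":0,"spin":-0.88,"claw":0},{"tx":0,"ty":0,"tz":0,"spin":-0.88,"claw":0},{"tx":0,"ty":0,"tz":0,"spin":-0.88,"claw":0},{"tx":0,"ty":0,"tz":0,"spin":-0.88,"claw":0}]';python3 -m pendant '[{"tx":0.13,"ty":-0.92,"tz":0,"spin":0,"claw":0},{"tx":0.13,"ty":-0.92,"tz":0,"spin":0,"claw":0},{"tx":0.13,"ty":-0.92,"tz":0,"spin":0,"claw":0},{"tx":0.13,"ty":-0.92,"tz":0,"spin":0,"claw":0},{"tx":0.13,"ty":-0.92,"tz":0,"spin":0,"claw":0},{"tx":0.13,"ty":-0.92,"tz":0,"spin":0,"claw":0},{"tx":0.13,"ty":-0.92,"tz":0,"spin":0,"claw":0},{"tx":0.13,"ty":-0.92,"tz":0,"spin":0,"claw":0},{"tx":0.13,"ty":-0.92,"tz":0,"spin":0,"claw":0},{"tx":0.13,"ty":-0.92,"tz":0,"spin":0,"claw":0}]'; python3 -m pendant '[{"tx":0,"ty":0,"tz":0,"spin":0,"claw":0},{"tx":0,"ty":0,"tz":0,"spin":0,"claw":0}]'
python3 - <<'E'
from h import *
im,ci=snap('wrist','w5.png')
json.dump({k:np.array(v).tolist() for k,v in ci.items()},open('w5.json','w'))
E
```

```text
time_s: 9.68
tool_pos: [0.4411, -0.1023, 0.2983]
tool_rot: [-179.9, 0.1, 12.6]
force: [1.0, 0.1, -0.4]
grip_width: 0.0862
grasp_force: 0.0
time_s: 10.92
tool_pos: [0.4051, 0.3618, 0.2988]
tool_rot: [180.0, 0.0, 12.5]
force: [-0.2, -0.8, -0.2]
grip_width: 0.0868
grasp_force: 0.0
time_s: 11.18
tool_pos: [0.4051, 0.3602, 0.2985]
tool_rot: [180.0, 0.1, 12.5]
force: [-0.3, -0.1, -0.6]
grip_width: 0.0874
grasp_force: 0.0
```

View pics/w5.png

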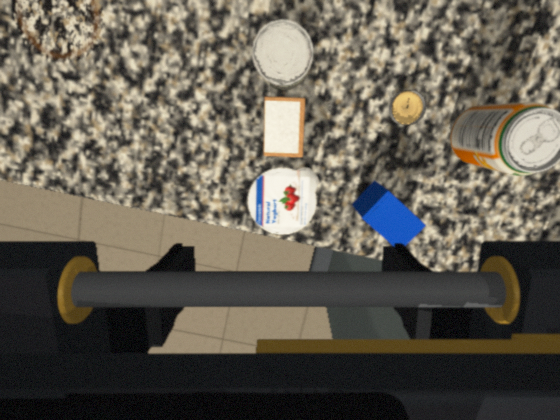

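The carton top, with its white label and brown rim, spans (264,97) to (305,157). The tin is above it at (283,52), the tub below at (282,200), and the can at (530,140). The gripper is nearly aligned with it. Working out the grasp offsets.

Run:
```python
from h import *
im,ci=load('w5');h=cv2.cvtColor(np.ascontiguousarray(im),cv2.COLOR_RGB2HSV)
k=np.zeros(h.shape[:2],np.uint8);k[90:162,255:315]=cv2.inRange(h,(8,110,90),(20,255,255))[90:162,255:315]
N,l,s,c=cv2.connectedComponentsWithStats(k);i=1+np.argmax(s[1:,4]);print(s[i])
pts=np.argwhere(l==i)[:,::-1].astype(np.float32)
P=np.array([at(ci,u+.0,v+.0,.064)[:2] for u,v in pts]).astype(np.float32)
r=cv2.minAreaRect(P*1000);print('rect',r)
o=env.get_obs();print(o['tool_pos'],o['tool_rot'])
print('tin',at(ci,283,52,.072),'tub',at(ci,282,200,.071),'can',at(ci,530,140,.115))
```

```text
[263  96  43  62 496]
rect ((459.7765197753906, 376.5446472167969), (58.677337646484375, 40.3326301574707), 10.003955841064453)
[0.40565918 0.35945645 0.29880715] [1.79930776e+02 5.22327901e-02 1.24263739e+01]
tin [0.52631809 0.39141416 0.072     ] tub [0.38822261 0.36240965 0.071     ] can [0.49671229 0.16499128 0.115     ]
```

```bash
python3 -m pendant '[{"tx":0,"ty":0,"tz":0,"spin":0.6,"claw":0},{"tx":0.56,"ty":-0.08,"tz":0.4,"spin":0,"claw":0},{"tx":0.57,"ty":-0.07,"tz":0.6,"spin":0,"claw":0},{"tx":0,"ty":0,"tz":0.8,"spin":0,"claw":0},{"tx":0,"ty":0,"tz":0.8,"spin":0,"claw":0},{"tx":0,"ty":0,"tz":0.7,"spin":0,"claw":0},{"tx":0,"ty":0,"tz":0,"spin":0,"claw":0},{"tx":0,"ty":0,"tz":0,"spin":0,"claw":0}]' 12
```

```text
time_s: 12.22
tool_pos: [0.4608, 0.3776, 0.1361]
tool_rot: [-180.0, -0.1, 10.0]
force: [-0.4, -0.0, 0.9]
grip_width: 0.0871
grasp_force: 0.0
```

```bash
python3 -m pendant '[{"tx":0,"ty":0,"tz":0.6,"spin":0,"claw":0},{"tx":0,"ty":0,"tz":0.6,"spin":0,"claw":0},{"tx":0,"ty":0,"tz":0.6,"spin":0,"claw":0},{"tx":0,"ty":0,"tz":0.05,"spin":0,"claw":0},{"tx":0,"ty":0,"tz":0,"spin":0,"claw":1},{"tx":0,"ty":0,"tz":0,"spin":0,"claw":1},{"tx":0,"ty":0,"tz":0,"spin":0,"claw":1},{"tx":0,"ty":0,"tz":0,"spin":0,"claw":1},{"tx":0,"ty":0,"tz":0,"spin":0,"claw":1}]' 15
```

```text
time_s: 13.35
tool_pos: [0.4597, 0.3779, 0.0421]
tool_rot: [180.0, -0.0, 10.1]
force: [0.0, 0.0, 0.2]
grip_width: 0.0452
grasp_force: 0.0
```

```bash
python3 -m pendant '[{"tx":0,"ty":0,"tz":0,"spin":0,"claw":1},{"tx":0,"ty":0,"tz":0,"spin":0,"claw":1},{"tx":0,"ty":0,"tz":0,"spin":0,"claw":1}]' 15;  python3 -m pendant '[{"tx":0,"ty":0,"tz":-0.3,"spin":0,"claw":1},{"tx":0,"ty":0,"tz":-0.6,"spin":0,"claw":1},{"tx":0,"ty":0,"tz":-0.8,"spin":0,"claw":1},{"tx":0,"ty":0,"tz":-0.8,"spin":0,"claw":1},{"tx":0,"ty":0,"tz":-0.7,"spin":0,"claw":1}]'
```

```text
time_s: 13.72
tool_pos: [0.4596, 0.3778, 0.042]
tool_rot: [180.0, 0.0, 10.1]
force: [-0.3, -0.2, 1.4]
grip_width: 0.04
grasp_force: 15.0
time_s: 14.35
tool_pos: [0.4595, 0.3784, 0.2044]
tool_rot: [-180.0, -0.1, 10.1]
force: [-0.5, 0.0, -2.0]
grip_width: 0.0398
grasp_force: 15.0
```

```bash
python3 -m pendant '[{"tx":0,"ty":0,"tz":0,"spin":0.97,"claw":1},{"tx":0,"ty":0,"tz":0,"spin":0.97,"claw":1},{"tx":0,"ty":0,"tz":0,"spin":0.97,"claw":1},{"tx":0,"ty":0,"tz":0,"spin":0.97,"claw":1}]';  python3 -m pendant '[{"tx":0.05,"ty":0.5,"tz":0,"spin":0,"claw":1},{"tx":0.05,"ty":0.8,"tz":0,"spin":0,"claw":1},{"tx":0.05,"ty":0.8,"tz":0,"spin":0,"claw":1},{"tx":0.05,"ty":0.8,"tz":0,"spin":0,"claw":1},{"tx":0.05,"ty":0.8,"tz":0,"spin":0,"claw":1},{"tx":0.05,"ty":0.8,"tz":0,"spin":0,"claw":1},{"tx":0.05,"ty":0.8,"tz":0,"spin":0,"claw":1},{"tx":0.05,"ty":0.8,"tz":0,"spin":0,"claw":1},{"tx":0.05,"ty":0.8,"tz":0,"spin":0,"claw":1},{"tx":0.04,"ty":0.35,"tz":0,"spin":0,"claw":1}]'; python3 -m pendant '[{"tx":0,"ty":0,"tz":0,"spin":0,"claw":1},{"tx":0,"ty":0,"tz":0,"spin":0,"claw":1}]'; python3 -c "
from h import *
print(env.get_obs()['qpos'])"
```

```text
time_s: 14.85
tool_pos: [0.4594, 0.3782, 0.2028]
tool_rot: [-180.0, -0.0, -5.5]
force: [0.5, 0.3, -1.5]
grip_width: 0.0399
grasp_force: 15.0
time_s: 16.1
tool_pos: [0.4495, 0.0127, 0.2026]
tool_rot: [179.9, -0.1, -5.6]
force: [0.2, 0.8, -0.2]
grip_width: 0.0397
grasp_force: 15.0
time_s: 16.35
tool_pos: [0.4498, 0.0162, 0.2024]
tool_rot: [-180.0, -0.0, -5.3]
force: [-0.8, -0.2, 0.4]
grip_width: 0.0401
grasp_force: 15.0
[ 43.18542927  -4.5006137  -45.92528753 111.61690705  -3.41853478
  71.51897381 -96.88586023]
```

```bash
python3 -m pendant '[{"tx":0,"ty":0,"tz":0.8,"spin":0,"claw":1},{"tx":0,"ty":0,"tz":0.8,"spin":0,"claw":1},{"tx":0,"ty":0,"tz":0.8,"spin":0,"claw":1},{"tx":0,"ty":0,"tz":0.5,"spin":0,"claw":1},{"tx":0,"ty":0,"tz":0.2,"spin":0,"claw":1},{"tx":0,"ty":0,"tz":0,"spin":0,"claw":1},{"tx":0,"ty":0,"tz":0,"spin":0,"claw":1}]'
```

```text
time_s: 17.23
tool_pos: [0.4508, 0.015, 0.0482]
tool_rot: [180.0, -0.1, -5.4]
force: [0.3, 1.0, -0.5]
grip_width: 0.0396
grasp_force: 15.0
```

```bash
python3 -m pendant '[{"tx":0,"ty":0,"tz":0.11,"spin":0,"claw":1},{"tx":0,"ty":0,"tz":0,"spin":0,"claw":1},{"tx":0,"ty":0,"tz":0,"spin":0,"claw":0},{"tx":0,"ty":0,"tz":0,"spin":0,"claw":0},{"tx":0,"ty":0,"tz":0,"spin":0,"claw":0},{"tx":0,"ty":0,"tz":0,"spin":0,"claw":0}]';python3 -m pendant '[{"tx":0,"ty":0,"tz":-0.5,"spin":0,"claw":0},{"tx":0,"ty":0,"tz":-0.8,"spin":0,"claw":0},{"tx":0,"ty":0,"tz":-0.8,"spin":0,"claw":0},{"tx":0,"ty":0,"tz":-0.9,"spin":0,"claw":0},{"tx":0,"ty":0,"tz":-0.9,"spin":0,"claw":0},{"tx":-0.6,"ty":0,"tz":-0.9,"spin":0,"claw":0},{"tx":0,"ty":0,"tz":0,"spin":0,"claw":0},{"tx":0,"ty":0,"tz":0,"spin":0,"claw":0}]'
python3 - <<'E'
from h import *
im,ci=snap('wrist','w6.png')
json.dump({k:np.array(v).tolist() for k,v in ci.items()},open('w6.json','w'))
o=env.get_obs();print(o['tool_pos'],o['tool_rot'])
print([proj(ci,[x,y,.064]).round() for x in(.42,.48) for y in(-.005,.035)])
E
```

```text
time_s: 17.98
tool_pos: [0.4496, 0.0147, 0.0415]
tool_rot: [180.0, 0.0, -5.4]
force: [-0.6, 0.6, 0.3]
grip_width: 0.0718
grasp_force: 0.0
time_s: 18.98
tool_pos: [0.4197, 0.0174, 0.281]
tool_rot: [179.9, 0.0, -5.4]
force: [0.5, -0.6, -0.6]
grip_width: 0.0873
grasp_force: 0.0
[0.41948654 0.01744739 0.28040946] [ 1.79997639e+02  9.17421071e-02 -5.43091067e+00]
[array([310., 185.]), array([270., 188.]), array([305., 122.]), array([263., 127.])]
```

View pics/w6.png

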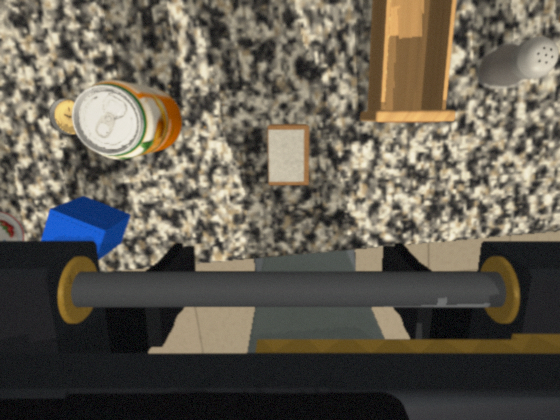

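The carton stands free on open worktop at (288,155), and the left drawer is fully out with its front at (408,115). The can (110,120) and shaker (540,58) are still upright. Measuring the carton and the slot for the second grasp.

Run:
```python
from h import *
im,ci=load('w6');h=cv2.cvtColor(np.ascontiguousarray(im),cv2.COLOR_RGB2HSV)
def rect(hr,box,z):
  x0,y0,x1,y1=box;k=np.zeros(h.shape[:2],np.uint8);k[y0:y1,x0:x1]=cv2.inRange(h,*hr)[y0:y1,x0:x1]
  N,l,s,c=cv2.connectedComponentsWithStats(k);i=1+np.argmax(s[1:,4])
  P=np.array([at(ci,u,v,z)[:2] for v,u in np.argwhere(l==i)]).astype(np.float32);return cv2.minAreaRect(P*1000),s[i]
print(rect(((5,80,60),(20,255,255)),(260,118,318,190),.064))
m=wmask(im,(355,0,470,130))
P=[]
for r in range(10,100,10):
  x=np.where(m[r])[0];p,q=at(ci,x.min(),r,.073),at(ci,x.max()+1,r,.073);P.append(np.r_[p[:2],q[:2]])
P=np.array(P);c=(P[:,:2]+P[:,2:])/2;a,b=np.polyfit(c[:,0],c[:,1],1)
print('slot yaw',np.degrees(np.arctan(a)),'width',np.linalg.norm(P[:,:2]-P[:,2:],axis=1).round(4),'y at .543:',a*.543+b)
mm=m.copy();mm[:108]=0;print(fit(lowedge(mm,ci,.082),8))
```

```text
(((451.244873046875, 13.385004043579102), (41.4643440246582, 59.812225341796875), 85.05848693847656), array([267, 123,  44,  63, 707], dtype=int32))
slot yaw -5.218054068967134 width [0.0721 0.0717 0.0722 0.0718 0.0722 0.0727 0.0714 0.0718 0.0714] y at .543: -0.10365355178256128
xc 0.4718 yc -0.0951 width 0.0848 yaw -5.84
```

```bash
python3 -m pendant '[{"tx":0.65,"ty":0,"tz":0,"spin":-1,"claw":0},{"tx":0,"ty":0,"tz":0,"spin":-1,"claw":0},{"tx":0,"ty":0,"tz":0,"spin":-1,"claw":0},{"tx":0,"ty":0,"tz":0,"spin":-1,"claw":0},{"tx":0,"ty":0,"tz":0,"spin":-1,"claw":0},{"tx":0,"ty":0,"tz":0,"spin":-1,"claw":0},{"tx":0,"ty":0,"tz":0,"spin":-1,"claw":0},{"tx":0,"ty":0,"tz":0,"spin":-1,"claw":0},{"tx":0,"ty":0,"tz":0,"spin":-1,"claw":0},{"tx":0,"ty":0,"tz":0,"spin":-1,"claw":0}]';python3 -m pendant '[{"tx":0,"ty":0,"tz":0,"spin":-1,"claw":0},{"tx":0,"ty":0,"tz":0,"spin":-1,"claw":0},{"tx":0,"ty":0,"tz":0,"spin":-1,"claw":0},{"tx":0,"ty":0,"tz":0,"spin":-1,"claw":0},{"tx":0,"ty":0,"tz":0,"spin":-1,"claw":0},{"tx":0,"ty":0,"tz":0,"spin":-1,"claw":0},{"tx":0,"ty":0,"tz":0,"spin":-1,"claw":0},{"tx":0,"ty":0,"tz":0,"spin":-1,"claw":0},{"tx":0,"ty":0,"tz":0,"spin":-1,"claw":0},{"tx":0,"ty":0,"tz":0,"spin":-1,"claw":0}]';python3 -m pendant '[{"tx":0,"ty":0,"tz":0,"spin":-1,"claw":0},{"tx":0,"ty":0,"tz":0,"spin":-1,"claw":0},{"tx":0,"ty":0,"tz":0,"spin":-0.54,"claw":0},{"tx":0,"ty":0,"tz":0,"spin":0,"claw":0},{"tx":0,"ty":0,"tz":0,"spin":0,"claw":0}]'; python3 -c "
from h import *
print(env.get_obs()['qpos'],env.get_obs()['tool_rot'])"
```

```text
time_s: 20.27
tool_pos: [0.4518, 0.0145, 0.2796]
tool_rot: [-179.8, 0.1, 34.7]
force: [1.4, -0.2, -0.9]
grip_width: 0.0872
grasp_force: 0.0
time_s: 21.52
tool_pos: [0.4518, 0.0145, 0.2795]
tool_rot: [-179.8, -0.0, 74.7]
force: [-0.5, -0.4, -0.2]
grip_width: 0.087
grasp_force: 0.0
time_s: 22.15
tool_pos: [0.4521, 0.0145, 0.2811]
tool_rot: [-180.0, -0.0, 84.7]
force: [0.4, 0.5, 0.3]
grip_width: 0.0867
grasp_force: 0.0
[ 38.41694579  -6.99250884 -39.59460848 104.6032045   -4.52350247
  80.8642591   -5.54405607] [-1.79958339e+02 -1.14223819e-02  8.47008660e+01]
```

```bash
python3 -m pendant '[{"tx":0,"ty":0,"tz":0.8,"spin":0,"claw":0},{"tx":0,"ty":0,"tz":0.9,"spin":0,"claw":0},{"tx":0,"ty":0,"tz":0.9,"spin":0,"claw":0},{"tx":0,"ty":0,"tz":0.8,"spin":0,"claw":0},{"tx":0,"ty":0,"tz":0.7,"spin":0,"claw":0},{"tx":0,"ty":0,"tz":0.5,"spin":0,"claw":0},{"tx":0,"ty":0,"tz":0.1,"spin":0,"claw":0},{"tx":0,"ty":0,"tz":0,"spin":0,"claw":0}]'; python3 -m pendant '[{"tx":0,"ty":0,"tz":0,"spin":0,"claw":1},{"tx":0,"ty":0,"tz":0,"spin":0,"claw":1},{"tx":0,"ty":0,"tz":0,"spin":0,"claw":1},{"tx":0,"ty":0,"tz":0,"spin":0,"claw":1},{"tx":0,"ty":0,"tz":0,"spin":0,"claw":1},{"tx":0,"ty":0,"tz":0,"spin":0,"claw":1}]' 15
```

```text
time_s: 23.15
tool_pos: [0.4526, 0.0146, 0.0469]
tool_rot: [180.0, -0.0, 84.7]
force: [0.3, 0.2, 0.2]
grip_width: 0.0869
grasp_force: 0.0
time_s: 23.9
tool_pos: [0.4522, 0.0144, 0.0468]
tool_rot: [-180.0, 0.0, 84.7]
force: [-2.1, -0.6, 4.5]
grip_width: 0.058
grasp_force: 15.0
```

```bash
python3 -m pendant '[{"tx":0,"ty":0,"tz":-0.4,"spin":0,"claw":1},{"tx":0,"ty":0,"tz":-0.8,"spin":0,"claw":1},{"tx":0,"ty":0,"tz":-0.9,"spin":0,"claw":1},{"tx":0,"ty":0,"tz":-0.7,"spin":0,"claw":1},{"tx":0,"ty":0,"tz":0,"spin":0,"claw":1},{"tx":-0.4,"ty":0.34,"tz":0,"spin":0,"claw":1},{"tx":-0.7,"ty":0.6,"tz":0,"spin":0,"claw":1},{"tx":-0.7,"ty":0.6,"tz":0,"spin":0,"claw":1},{"tx":-0.5,"ty":0.5,"tz":0,"spin":0,"claw":1}]'; python3 -m pendant '[{"tx":0,"ty":0,"tz":0,"spin":0,"claw":1},{"tx":0,"ty":0,"tz":0,"spin":0,"claw":1}]'
python3 - <<'E'
from h import *
for n in('top','scene','wrist'):
  im,ci=snap(n,'p_%s.png'%n)
  json.dump({k:np.array(v).tolist() for k,v in ci.items()},open('p_%s.json'%n,'w'))
W=np.zeros((420,560+240,3),np.uint8);W[:,:560]=cv2.imread('pics/p_wrist.png')
s=cv2.imread('pics/p_scene.png')[120:250,250:410];W[:195,560:]=cv2.resize(s,(240,195))
t=cv2.imread('pics/p_top.png')[160:260,290:410];W[200:400,560:]=cv2.resize(t,(240,200))
cv2.imwrite('pics/p.png',W)
E
```

```text
time_s: 25.02
tool_pos: [0.5431, -0.1113, 0.1843]
tool_rot: [-179.8, -0.0, 84.6]
force: [0.1, 0.8, -0.3]
grip_width: 0.0578
grasp_force: 15.0
time_s: 25.28
tool_pos: [0.5423, -0.1082, 0.185]
tool_rot: [-179.8, -0.1, 84.8]
force: [-0.7, 0.6, -0.8]
grip_width: 0.0583
grasp_force: 15.0
```

View pics/p.png

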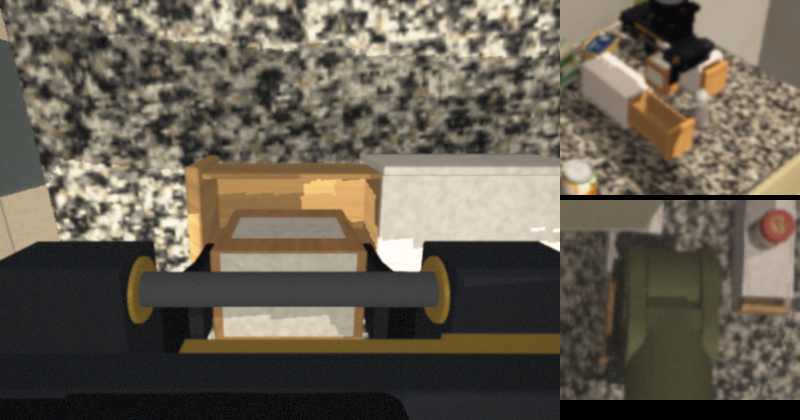

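The carton is level above the drawer. Its +y top edge runs (215,250)–(365,250) and the drawer's left wall is at row ~168. I'll check the alignment numerically before lowering.

Run:
```python
from h import *
im,ci=load('p_wrist')
print('carton top edge',at(ci,215,250,.202).round(4),at(ci,365,250,.202).round(4))
print('bottom edge',at(ci,233,211,.138).round(4),at(ci,346,211,.138).round(4))
# left wall top outer edge z=.073
m=wmask(im,(180,140,385,235))
for u in(230,260,300,340):
  r=np.where(m[:,u])[0].min();print(u,r,at(ci,u,r,.073).round(4))
us=np.where(m[185])[0];print('front outer',us.min(),at(ci,us.min(),160,.082))
```

```text
carton top edge [ 0.5177 -0.0863  0.202 ] [ 0.5728 -0.0913  0.202 ]
bottom edge [ 0.5149 -0.0875  0.138 ] [ 0.5752 -0.0929  0.138 ]
230 163 [ 0.5056 -0.0687  0.073 ]
260 163 [ 0.5264 -0.0706  0.073 ]
300 163 [ 0.554  -0.0731  0.073 ]
340 164 [ 0.5816 -0.0763  0.073 ]
front outer 186 [ 0.47811517 -0.06310506  0.082     ]
```

```bash
python3 -m pendant '[{"tx":0,"ty":0,"tz":0.6,"spin":0,"claw":1},{"tx":0,"ty":0,"tz":0.5,"spin":0,"claw":1},{"tx":0,"ty":0,"tz":0.3,"spin":0,"claw":1},{"tx":0,"ty":0,"tz":0.3,"spin":0,"claw":1},{"tx":0,"ty":0,"tz":0,"spin":0,"claw":1}]'
```

```text
time_s: 26.05
tool_pos: [0.5425, -0.1092, 0.1007]
tool_rot: [-179.9, -0.0, 84.8]
force: [-0.3, 0.4, -1.4]
grip_width: 0.0577
grasp_force: 15.0
```

```bash
python3 -m pendant '[{"tx":0,"ty":0,"tz":0.3,"spin":0,"claw":1},{"tx":0,"ty":0,"tz":0.25,"spin":0,"claw":1},{"tx":0,"ty":0,"tz":0.1,"spin":0,"claw":1},{"tx":0,"ty":0,"tz":0.05,"spin":0,"claw":1},{"tx":0,"ty":0,"tz":0,"spin":0,"claw":1}]'
```

```text
time_s: 26.68
tool_pos: [0.5433, -0.1094, 0.0666]
tool_rot: [180.0, 0.0, 84.7]
force: [0.8, -0.4, -1.8]
grip_width: 0.0577
grasp_force: 15.0
```

```bash
python3 -m pendant '[{"tx":0,"ty":0,"tz":0.05,"spin":0,"claw":1},{"tx":0,"ty":0,"tz":0,"spin":0,"claw":1}]'; python3 -m pendant '[{"tx":0,"ty":0,"tz":0,"spin":0,"claw":0.2},{"tx":0,"ty":0,"tz":0,"spin":0,"claw":0.2},{"tx":0,"ty":0,"tz":0,"spin":0,"claw":0.2},{"tx":0,"ty":0,"tz":0,"spin":0,"claw":0.2}]'
```

```text
time_s: 26.92
tool_pos: [0.5432, -0.1094, 0.064]
tool_rot: [-180.0, 0.0, 84.7]
force: [0.0, 1.2, -1.1]
grip_width: 0.0578
grasp_force: 15.0
time_s: 27.42
tool_pos: [0.5432, -0.1094, 0.0641]
tool_rot: [180.0, 0.0, 84.7]
force: [-0.2, -0.4, -0.0]
grip_width: 0.0694
grasp_force: 0.0
```

```bash
python3 -m pendant '[{"tx":0,"ty":0,"tz":-0.3,"spin":0,"claw":0.2},{"tx":0,"ty":0,"tz":-0.6,"spin":0,"claw":0.2},{"tx":0,"ty":0,"tz":-0.9,"spin":0,"claw":0.2},{"tx":0,"ty":0,"tz":-0.9,"spin":0,"claw":0.2},{"tx":0,"ty":-0.4,"tz":-0.9,"spin":1,"claw":1},{"tx":0,"ty":0,"tz":-0.9,"spin":1,"claw":1},{"tx":0,"ty":0,"tz":0,"spin":1,"claw":1},{"tx":0,"ty":0,"tz":0,"spin":1,"claw":1},{"tx":0,"ty":0,"tz":0,"spin":1,"claw":1},{"tx":0,"ty":0,"tz":0,"spin":1,"claw":1}]';python3 -m pendant '[{"tx":0,"ty":0,"tz":0,"spin":1,"claw":1},{"tx":0,"ty":0,"tz":0,"spin":1,"claw":1},{"tx":0,"ty":0,"tz":0,"spin":1,"claw":1},{"tx":0,"ty":0,"tz":0,"spin":1,"claw":1},{"tx":0,"ty":0,"tz":0,"spin":1,"claw":1},{"tx":0,"ty":0,"tz":0,"spin":1,"claw":1},{"tx":0,"ty":0,"tz":0,"spin":1,"claw":1},{"tx":0,"ty":0,"tz":0,"spin":1,"claw":1},{"tx":0,"ty":0,"tz":0,"spin":1,"claw":1},{"tx":0,"ty":0,"tz":0,"spin":1,"claw":1}]'; python3 -m pendant '[{"tx":0,"ty":0,"tz":0,"spin":1,"claw":1},{"tx":0,"ty":0,"tz":0,"spin":1,"claw":1},{"tx":0,"ty":0,"tz":0,"spin":1,"claw":1},{"tx":0,"ty":0,"tz":0,"spin":1,"claw":1},{"tx":0,"ty":0,"tz":0,"spin":1,"claw":1},{"tx":0,"ty":0,"tz":0,"spin":1,"claw":1},{"tx":0,"ty":0,"tz":0,"spin":0.52,"claw":1},{"tx":-1,"ty":0,"tz":0,"spin":0,"claw":1},{"tx":-1,"ty":0,"tz":0,"spin":0,"claw":1},{"tx":0,"ty":0,"tz":0,"spin":0,"claw":1}]'
python3 - <<'E'
from h import *
im,ci=snap('wrist','w7.png')
json.dump({k:np.array(v).tolist() for k,v in ci.items()},open('w7.json','w'))
o=env.get_obs();print(o['tool_pos'],o['tool_rot'],o['grip_width'])
E
```

```text
time_s: 28.68
tool_pos: [0.5233, -0.1072, 0.2902]
tool_rot: [179.9, -0.0, 60.6]
force: [0.1, -0.3, -0.5]
grip_width: 0.0174
grasp_force: 0.0
time_s: 29.92
tool_pos: [0.5233, -0.1072, 0.2902]
tool_rot: [180.0, -0.1, 20.6]
force: [0.1, 0.4, -0.9]
grip_width: 0.0005
grasp_force: 0.0
time_s: 31.18
tool_pos: [0.4214, -0.0982, 0.2898]
tool_rot: [179.8, -0.0, -5.4]
force: [-0.7, -0.5, 0.9]
grip_width: 0.0006
grasp_force: 0.0
[ 0.4231346  -0.0983164   0.29001971] [ 1.79863552e+02 -1.18677113e-01 -5.39492499e+00] 0.0003639353905285488
```

View pics/w7.png

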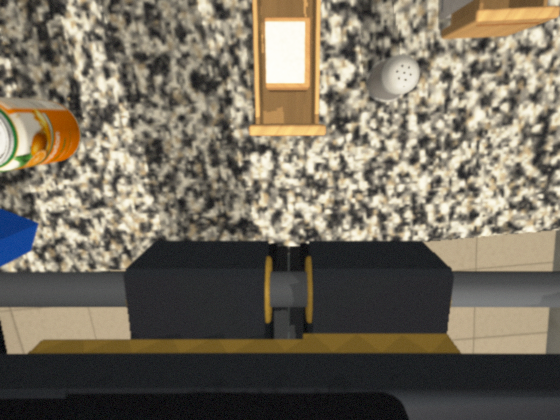

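The carton stands centred in the left drawer, its top spanning (262,18) to (310,90). The shaker (403,72) is untouched and the right drawer (500,22) is shut. Pressing the left front now.

```bash
python3 -m pendant '[{"tx":0,"ty":0,"tz":0.8,"spin":0,"claw":1},{"tx":0,"ty":0,"tz":0.9,"spin":0,"claw":1},{"tx":0,"ty":0,"tz":0.9,"spin":0,"claw":1},{"tx":0,"ty":0,"tz":0.9,"spin":0,"claw":1},{"tx":0,"ty":0,"tz":0.7,"spin":0,"claw":1},{"tx":0,"ty":0,"tz":0.4,"spin":0,"claw":1},{"tx":0,"ty":0,"tz":0,"spin":0,"claw":1}]'; python3 -m pendant '[{"tx":0.3,"ty":0,"tz":0,"spin":0,"claw":1},{"tx":0.3,"ty":0,"tz":0,"spin":0,"claw":1},{"tx":0.2,"ty":0,"tz":0,"spin":0,"claw":1},{"tx":0.25,"ty":0,"tz":0,"spin":0,"claw":1},{"tx":0.3,"ty":0,"tz":0,"spin":0,"claw":1},{"tx":0.3,"ty":0,"tz":0,"spin":0,"claw":1},{"tx":0.3,"ty":0,"tz":0,"spin":0,"claw":1},{"tx":0.3,"ty":0,"tz":0,"spin":0,"claw":1},{"tx":0.3,"ty":0,"tz":0,"spin":0,"claw":1},{"tx":0.2,"ty":0,"tz":0,"spin":0,"claw":1}]'
```

```text
time_s: 32.1
tool_pos: [0.4236, -0.0974, 0.0578]
tool_rot: [-179.9, 0.2, -5.3]
force: [-0.0, 0.6, 0.6]
grip_width: 0.0004
grasp_force: 0.0
time_s: 33.35
tool_pos: [0.5609, -0.1109, 0.0588]
tool_rot: [-180.0, 0.1, -5.3]
force: [-7.1, 0.6, 5.4]
grip_width: 0.0003
grasp_force: 3.6
```

```bash
python3 -m pendant '[{"tx":0.15,"ty":0,"tz":0,"spin":0,"claw":1},{"tx":0.15,"ty":0,"tz":0,"spin":0,"claw":1},{"tx":0.1,"ty":0,"tz":0,"spin":0,"claw":1},{"tx":0,"ty":0,"tz":0,"spin":0,"claw":1}]'
```

```text
time_s: 33.85
tool_pos: [0.5809, -0.1127, 0.0588]
tool_rot: [-180.0, -0.0, -5.3]
force: [-2.4, 1.2, 0.7]
grip_width: 0.0007
grasp_force: 1.5
```

```bash
python3 -m pendant '[{"tx":0.07,"ty":0,"tz":0,"spin":0,"claw":1},{"tx":0,"ty":0,"tz":0,"spin":0,"claw":1}]'
```

```text
time_s: 34.1
tool_pos: [0.5822, -0.1128, 0.0588]
tool_rot: [180.0, 0.3, -5.3]
force: [-8.5, 1.7, 5.1]
grip_width: 0.0006
grasp_force: 4.5
```

```bash
python3 -m pendant '[{"tx":-0.3,"ty":0,"tz":0,"spin":0,"claw":1},{"tx":-1,"ty":0,"tz":0,"spin":0,"claw":1},{"tx":-0.8,"ty":0,"tz":0,"spin":0,"claw":1},{"tx":0,"ty":0,"tz":-0.8,"spin":0,"claw":1},{"tx":0,"ty":0,"tz":-1,"spin":0,"claw":1},{"tx":0,"ty":0,"tz":-1,"spin":0,"claw":1},{"tx":0,"ty":0,"tz":-1,"spin":0,"claw":1},{"tx":0,"ty":0,"tz":-1,"spin":0,"claw":1},{"tx":0,"ty":0,"tz":0,"spin":0,"claw":1},{"tx":0,"ty":0,"tz":0,"spin":0,"claw":1}]'
python3 - <<'E'
from h import *
W=np.zeros((560,800,3),np.uint8)
w,cw=snap('wrist','w8.png');t,ct=snap('top');s,cs=snap('scene')
W[:420,:560]=w;W[0:280,560:]=cv2.resize(t[195:300,140:230],(240,280));W[280:560,560:]=cv2.resize(s[130:340,170:350],(240,280))
W[420:,:560]=cv2.resize(t[150:255,290:430],(560,140)) 
cv2.imwrite('pics/q.png',W[:,:,::-1])
for p in([.581,-.114,.082],[.548,-.309,.082]):print(proj(cw,p))
for n,(u,v),z in():pass
E
```

```text
time_s: 35.35
tool_pos: [0.4795, -0.1039, 0.2989]
tool_rot: [179.9, -0.1, -5.4]
force: [-0.2, 0.4, -0.3]
grip_width: 0.0007
grasp_force: 0.0
[288.09747872  78.31130708]
[500.32911347  94.47070558]
```

View pics/q.png

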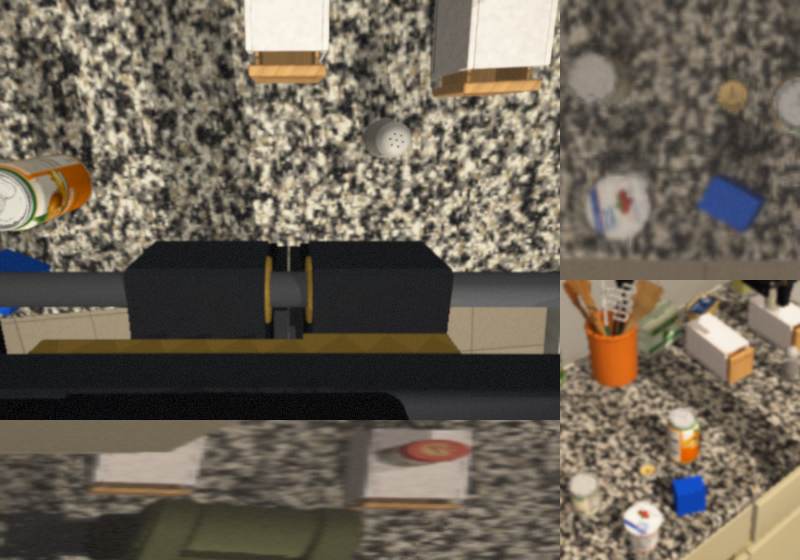

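Both drawers are latched shut: the left front is at (287,75) (predicted shut position 288,78) and the right one at (488,88). The tin, tub, can, shaker, candle and blue carton all stand where they were, the jar is still on unit 2, and the arm is clear of everything. Handing in.

```bash
python3 -c "
from cell import env
print(env.sign_off())"
```

```text
the job is handed in; nothing more can be done
None
```

The carton stands in the left-hand drawer after being set down and re-gripped on the open worktop, both drawers are latched shut, everything else stands where it was, and the job was handed in at about 35 s.

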